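Set the bedside sound machine by clicks

ROBOT

A 6-joint arm with a two-finger parallel gripper is mounted at the origin on the work surface. World frame = base frame: x ahead of the robot, y to its left, z up, the work surface at z = 0. Lengths are in m, angles in degrees, forces in N, time in s.
With the tool pointing down it reaches from about 0.35 to 0.8 m from the base axis. Payload 7.3 kg.
Tool frame: the origin (TCP) lies on the front face of the gripper's body, between the roots of the fingers; the fingertips stand 73 mm ahead of it and the grasp point (between the pads) lies 54 mm ahead of it; z points along the fingers, y is the direction in which the jaws open and shut (so a half turn about z gives the same grasp; the last joint's range is limited). The gripper opens to 85 mm and grips with 20 to 120 N. Pads are 22 mm wide; open, the fingers measure 114 mm over their backs; the gripper's body (76 mm by 85 mm) begins 54 mm behind the grasp point. The pads swing forward as they close: fully open they stand 13 mm farther back than shut.
Start: joints at [-76.031, 19.595, 87.324, -0, 73.075, -8.365], TCP at [0.2, -0.486, 0.304] pointing down, gripper open.
Joint ranges: [-145.02, 145.02], [-44.19, 115.74], [2.07, 154.8], [-57.11, 237.11], [16.16, 152.29], [-177.93, 177.93]. Speed limits (degrees/s): [147.25, 147.25, 180, 180, 180, 180].

INTERFACE

Orientations are given as a 3x3 rotation matrix whose columns are the frame's x, y, z axes.
In Python, from cell import bot gives the robot as it stands.
- The arm moves only by the tool jog_arm, never from a script. Its argument "motion" is a list of rows, each a list of 7 numbers: the shift along the tool's x, y, z in mm, then the turn, a rotation vector about the tool's x, y, z in rad, then the closure, from 0 (fully open) to 1 (shut). In form: [[dx, dy, dz, wx, wy, wz, gripper], ...]. A call has 1 to 12 rows; each row shifts and turns the commanded pose from where the row before left it, along the tool's axes as they then stand; what a row does not reach is not made up. A row lasts 1/8 s, in which the tool goes at most 62.5 mm and 10.7 degrees, less where a joint would pass 70% of its speed; a pose out of reach is approached as far as the arm can. A call is refused whole if a number of a shift passes 62.5 or a number of a turn 0.188, either way. A call with a gripper value outside its range is refused whole. The fingers move at their own pace and stop on an object; the grip force is fixed at half the most. Time passes only in rows, so rows that do not move let the fingers close. It gives the time, the measured TCP pose, the force and the opening at its end, in the units of the state.
- bot.state(): the state, without advancing time (a new reading comes with each control period).
- bot.grab_frame(name): name is "scene" or "top" or "wrist"; returns a dict with "frame" (420x560x3 uint8, red, green, blue), "fx", "fy", "cx", "cy" (pixels), "cam_to_world" (4x4, takes a point from camera to world coordinates). Camera axes: x right, y up, looking along -z (the intrinsics and any distortion apply to the point x, -y, -z); pixel columns grow to the right and rows downward; lengths in m; the calibration is good to about 2 mm. A picture is of the moment at which its call begins. There is no depth.
- bot.sign_off(): hands the job in, once; it reports no verdict.
The state is a dict: "clock": time; "qpos": joint angles; "qd": joint speeds; "joint_efforts": joint torques, N m; "position": TCP position; "tool_rot": TCP orientation; "contact_force": force on the tool from outside, world axes, zero at the start; "moment": the same for the moment, N m; "width": finger opening in m.
Only numpy, scipy, OpenCV 4.12 (cv2) and the standard library are available. Lean on these libraries where they do the work, as an engineer would, in place of code of your own. Each camera call takes 0.05 s, during which the arm holds its last target. There are 200 camera calls.

TASK

Set the sound machine on the nightstand for the night: with a fingertip, push the pointer of its rotary selector round clockwise to the fifth click after off (off is the long mark, each click after it has a short mark), and only then press the round start button all the way down and let it spring back. Do not pinch or force the selector, do not lift or shove the machine or strike it hard, and leave the other things on the nightstand alone.

Things in the scene. Friction and masses are not known exactly. Their poses are not given: they have to be found in the camera images.
- machine: Bedside sound machine, a loose low box of 0.85 to 1.0 kg: 144 (its x) x 234 (its y) x 70 mm high, grey fabric sides, flat white top deck at 70 mm. Origin: centre of the underside; z up; at yaw 0 x points away from the robot, y to the robot's left. On the deck, seen from the robot, stand the selector (left) and the start button (right), both black. Over about 5 N sideways makes it slide.
- selector_axis (a point): Point of the selector's upright turning axis at deck level, 45 mm towards +y from the machine's middle. A low hub, 40 mm across, stands 10 mm above the deck there and carries the pointer. Printed marks lie on the deck round it, 55 to 72 mm from the axis: one long mark (off), then clockwise seven short marks 30 degrees apart.
- selector (a joint): Turn of the selector, rad, growing clockwise seen from above: 0 at off (a stop), 0.5236 (30 degrees) per click, 3.665 at the seventh click (a stop); the fifth is 2.618. At value v the pointer points 105 degrees minus v counter-clockwise from the machine's +x. Detents: up to 0.04 N m to leave one; past halfway it jumps on to the next and rests there. Starts from off to the third click.
- selector_lug: The selector's pointer, a bar 10 mm thick from 6 mm behind the axis to 52 mm from it, standing from 4 to 30 mm above the deck; origin on the turning axis at deck level, its x axis points along the bar to the pointing end. About 1 N sideways near its outer end turns it.
- lug_end (a point): Top edge of the pointer's outer end, 52 mm from the axis and 30 mm above the deck.
- button_top (a point): Centre of the top of the start button, a round black push button 28 mm across, 78 mm towards -y from the machine's middle; its top stands 10 mm above the deck when up.
- start_button (a joint): Travel of the start button, m: 0 up, 0.005 fully down; a spring returns it; 1.5 N starts it moving and 5 N takes it fully down.
- comb: Black plastic comb, 150 x 27 x 5 mm, lying loose between the robot and the machine; origin under its middle.
- whale: Silicone bath toy whale, about 115 mm long and 57 mm high, loose, to the +y side of the machine; origin under its round body.
- pump_bottle: Empty pump bottle, 54 mm across, 143 mm high with its pump head, loose, to the -y side of the machine; origin under its middle.
- spoon: Steel spoon, 155 mm long, lying loose to the robot's right; origin under its middle.
- mug: White mug, 80 mm across, 90 mm high, loose, to the robot's left; origin under its middle.

How it is judged:
By the outcome, as a careful person would: the job done as asked, in the order asked, and still so for the second after the job is handed in, with the robot touching nothing.
It also fails if it takes over 70 s, if anything falls off the work surface, if the arm or the gripper's body presses on something with over 40 N, if the wrist force passes 120 N, or if a joint passes its speed limit or range.

## Working session

There is one attempt and no reset: what is moved stays moved. The work goes in short steps, Python scripts to look and compute and a tool call to move; the robot and the scene stay as the last step left them, time stands still between calls to the robot, and variables do not carry over. Pictures are saved under pics/ and viewed, about 8 in all and at most 12, crops included, and the job is handed in when it is done.

Besides the shell and the picture viewer there is one more tool, called after "Emit:" as name(argument=value, ...), one argument or row to a line, values as JSON. jog_arm: Moves the arm, as the interface text tells. Its arguments: {"type":"object","properties":{"motion":{"type":"array","items":{"type":"array","items":{"type":"number"}}}},"required":["motion"]}

```bash
ls; mkdir -p pics; cat > h.py <<'E'
import numpy as np, cv2
from cell import bot
def grab(n,f):
    d=bot.grab_frame(n); cv2.imwrite(f,d["frame"][:,:,::-1]); np.savez(f+'.npz',**d); return d
def ray(d,u,v,z):
    T=np.array(d["cam_to_world"]); r=T[:3,:3]@np.array([(u-d["cx"])/d["fx"],-(v-d["cy"])/d["fy"],-1]); o=T[:3,3]
    return o+r*(z-o[2])/r[2]
def proj(d,p):
    T=np.array(d["cam_to_world"]); q=T[:3,:3].T@(np.array(p)-T[:3,3]); return d["cx"]+d["fx"]*q[0]/-q[2], d["cy"]-d["fy"]*q[1]/-q[2]
E
python3 - <<'E'
from h import *
d=grab("top","pics/top1.png"); print({k:v for k,v in d.items() if k!="frame"})
print(bot.state())
E
```

```text
pics
{'fx': 518.2022976553894, 'fy': 518.2022976553894, 'cx': 282.48925024660986, 'cy': 209.36992558751692, 'cam_to_world': array([[-0.01900798,  0.98257066, -0.18491509,  0.26878034],
       [-0.99980916, -0.01784573,  0.00794777,  0.01076949],
       [ 0.0045093 ,  0.18503088,  0.98272236,  1.63030024],
       [ 0.        ,  0.        ,  0.        ,  1.        ]])}
{'clock': 0.05, 'qpos': array([-7.60325201e+01,  1.96356253e+01,  8.73769405e+01,  7.85331287e-05,
        7.30754937e+01, -8.36525234e+00]), 'qd': array([ 0.00824096, -0.15040307,  0.06873738, -0.04734328, -0.03510063,
       -0.00189058]), 'joint_efforts': array([ 2.32803475e-03, -4.34871340e+01, -2.46793520e+01, -2.08341808e-04,
        4.40730073e-03, -8.85183852e-06]), 'position': array([ 0.19944093, -0.48532613,  0.30323499]), 'tool_rot': array([[ 9.24992983e-01,  3.79984005e-01, -3.69697242e-04],
       [ 3.79984118e-01, -9.24991808e-01,  1.49180083e-03],
       [ 2.24893533e-04, -1.52038438e-03, -9.99998819e-01]]), 'contact_force': array([ 0.15660457, -0.0461159 , -0.05993531]), 'moment': array([-0.01281669,  0.01462976, -0.00864248]), 'width': 0.08576916689929827}
```

View pics/top1.png

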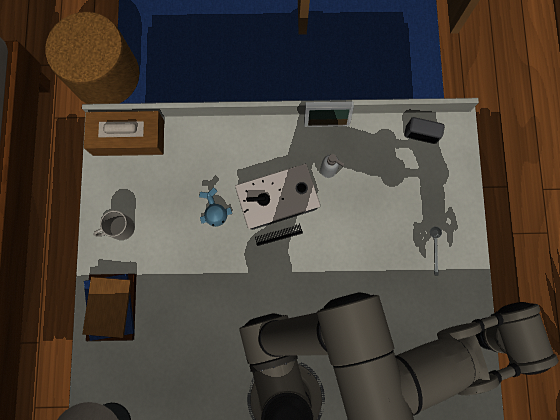

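The top view shows the machine at about (278,197) px, with the selector hub near (264,199), its pointer to the left, and the button near (302,188). I'll enlarge it and measure.

```bash
python3 - <<'E'
from h import *
d=np.load("pics/top1.png.npz"); f=d["frame"]
c=cv2.resize(f[150:250,210:330,::-1],None,fx=6,fy=6,interpolation=cv2.INTER_CUBIC); cv2.imwrite("pics/crop1.png",c)
s=grab("scene","pics/scene1.png")
for u,v,z in [(264,199,.1),(302,188,.08),(278,197,.07)]: print(ray(d,u,v,z))
E
```

```text
[0.58956192 0.05354107 0.1       ]
[ 0.62612404 -0.06289928  0.08      ]
[0.60135898 0.01122833 0.07      ]
```

View pics/crop1.png

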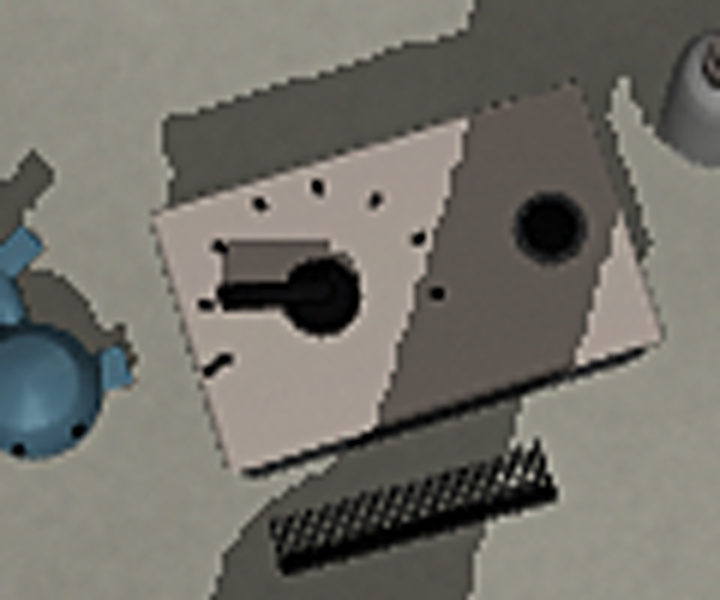

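View pics/scene1.png

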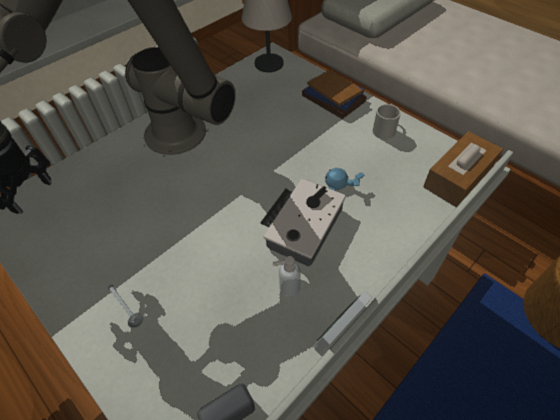

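Crop 1 (6x, offset 210,150): hub (323,296), pointer end (220,297), which is beside mark 1. Long mark is (217,365), and short marks 1 to 7 run from (206,305) over the top to (437,294). Button is (550,229). The scene view shows nothing standing above the deck. Now I'll fit the axis and yaw from the marks.

```bash
python3 - <<'E'
from h import *
from scipy.optimize import least_squares
d=np.load("pics/top1.png.npz")
P=lambda u,v,z: ray(d,210+(u+.5)/6-.5,150+(v+.5)/6-.5,z)[:2]
m=np.array([P(*p,.07) for p in [(217,365),(206,305),(220,246),(260,204),(318,187),(376,199),(418,238),(437,294)]])
b=P(550,229,.08); 
cn=np.array([P(*p,.07) for p in [(155,213),(575,82),(660,340),(243,472)]])
dr=lambda a:np.array([np.cos(a),np.sin(a)])
def res(p):
    a=p[2]+np.radians(105-30*np.arange(8)); q=p[:2]+p[3]*np.c_[np.cos(a),np.sin(a)]
    return np.r_[(q-m).ravel(), p[:2]-123e-3*dr(p[2]+np.pi/2)-b]
s=least_squares(res,[.59,.05,.3,.063]); print(s.x,np.degrees(s.x[2]),np.round(s.fun*1e3,1))
A=s.x[:2];print("axis",A,"button",b,A-.123*dr(s.x[2]+np.pi/2),"centre",cn.mean(0),A-.045*dr(s.x[2]+np.pi/2))
e=P(220,297,.1)-A; print("pointer",np.degrees(np.arctan2(e[1],e[0])),np.linalg.norm(e))
E
```

```text
[0.59383181 0.0574066  0.2801835  0.05998068] 16.05333231151335 [ 1.7 -1.9  0.2  1.2 -0.5  1.1  0.1  0.3  0.2  0.5 -0.4  0.1 -1.  -0.9
 -1.2 -0.3  0.9 -0.2]
axis [0.59383181 0.0574066 ] button [ 0.62695198 -0.06061798] [ 0.62784525 -0.06079698] centre [0.60611719 0.01201044] [0.60627575 0.01416139]
pointer 94.10155359636863 0.04977002849151136
```

Emit:
jog_arm(
  motion=[
    [20, -14, 0, 0, 0, 0, 1],
    [40, -28, 0, 0, 0, 0, 1],
    [47, -33, 0, 0, 0, 0, 1],
    [50, -35, 0, 0, 0, 0, 1],
    [50, -35, 0, 0, 0, 0, 1],
    [50, -35, 0, 0, 0, 0, 1],
    [50, -35, 0, 0, 0, 0, 1],
    [50, -35, 0, 0, 0, 0, 1],
    [50, -35, 0, 0, 0, 0, 1],
    [50, -35, 0, 0, 0, 0, 1],
    [50, -35, 0, 0, 0, 0, 1],
    [40, -28, 0, 0, 0, 0, 1],
  ],
)

```text
clock: 1.6
position: [0.5599, 0.0799, 0.3037]
tool_rot: [[0.924, 0.382, -0.001], [0.382, -0.924, 0.0], [-0.0, -0.0, -1.0]]
contact_force: [0.6, -0.6, 0.5]
width: 0.0001
```

Emit:
jog_arm(
  motion=[
    [16, -11, 0, 0, 0, 0, 1],
    [0, 0, 0, 0, 0, -0.18, 1],
    [0, 0, 0, 0, 0, -0.18, 1],
    [0, 0, 0, 0, 0, -0.18, 1],
    [0, 0, 0, 0, 0, -0.18, 1],
    [0, 0, 0, 0, 0, -0.18, 1],
    [0, 0, 0, 0, 0, -0.18, 1],
    [0, 0, 0, 0, 0, -0.18, 1],
    [0, 0, 0, 0, 0, -0.18, 1],
    [0, 0, 0, 0, 0, -0.18, 1],
    [0, 0, 0, 0, 0, -0.18, 1],
    [0, 0, 0, 0, 0, -0.18, 1],
  ],
)

```text
clock: 3.1
position: [0.5695, 0.0939, 0.3037]
tool_rot: [[-0.721, 0.693, -0.001], [0.693, 0.721, 0.0], [0.001, -0.001, -1.0]]
contact_force: [-0.6, -1.3, 0.5]
width: -0.0002
```

Emit:
jog_arm(
  motion=[
    [0, 0, 0, 0, 0, -0.18, 1],
    [0, 0, 0, 0, 0, -0.18, 1],
    [0, 0, 0, 0, 0, -0.18, 1],
    [0, 0, 0, 0, 0, -0.18, 1],
    [0, 0, 0, 0, 0, -0.05, 1],
    [0, 0, 0, 0, 0, 0, 1],
    [0, 0, 0, 0, 0, 0, 1],
  ],
)

```text
clock: 3.98
position: [0.5701, 0.0933, 0.3039]
tool_rot: [[-1.0, 0.002, -0.0], [0.002, 1.0, 0.0], [0.0, 0.0, -1.0]]
contact_force: [-0.2, 0.0, -0.1]
width: -0.0002
```

Emit:
jog_arm(
  motion=[
    [0, 0, 25, 0, 0, 0, 1],
    [0, 0, 25, 0, 0, 0, 1],
    [0, 0, 25, 0, 0, 0, 1],
    [0, 0, 25, 0, 0, 0, 1],
    [0, 0, 0, 0, 0, 0, 1],
  ],
)

```text
clock: 4.6
position: [0.5695, 0.0929, 0.2022]
tool_rot: [[-1.0, 0.002, -0.004], [0.002, 1.0, -0.0], [0.004, -0.0, -1.0]]
contact_force: [-0.6, 0.7, 0.4]
width: -0.0003
```

```bash
python3 - <<'E'
from h import *
d=grab("wrist","pics/w1.png"); s=grab("scene","pics/s2.png")
a=d["frame"][:,:,::-1]; b=cv2.resize(s["frame"][120:300,230:400,::-1],None,fx=2.333,fy=2.333,interpolation=cv2.INTER_CUBIC)
cv2.imwrite("pics/c2.png",np.hstack([a[:, :400],b]) if False else cv2.resize(np.hstack([a,b[:420]]),None,fx=.8,fy=.8))
print(a.shape,b.shape, proj(d,[.594,.057,.1]),proj(d,[.628,-.061,.08]))
E
```

```text
(420, 560, 3) (420, 397, 3) (np.float64(218.78576190396876), np.float64(282.14552032975547)) (np.float64(61.711535197534005), np.float64(310.49892947069793))
```

View pics/c2.png

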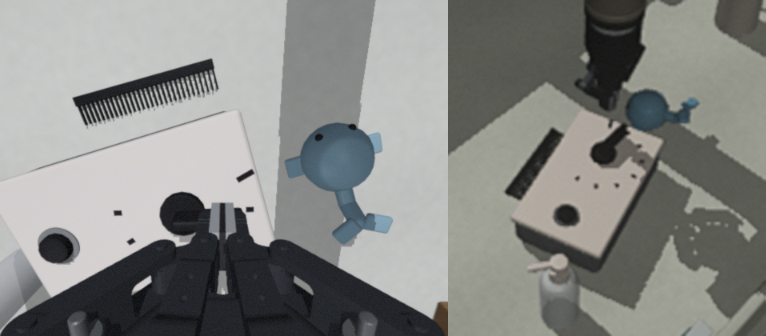

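Left is the wrist view at 0.8 scale: hub at about (182,213), button top at (55,248), pointer running right under the fingertips, and long mark at (245,176). The right view shows the fingertip beside the pointer. I'll check my estimate against this.

```bash
python3 - <<'E'
from h import *
d=np.load("pics/w1.png.npz")
for n,u,v,z in [("hub",182,213,.08),("btn",55,248,.08),("long",245,176,.07),("m7",117,213,.07),("m6",131,241,.07),("m1",249,209,.07),("corner",239,111,.07)]: print(n,ray(d,u/.8,v/.8,z)[:2].round(4))
a=np.radians(16.05)
for k in (0,1,6,7):
  t=a+np.radians(105-30*k); print(k,.5938+.0615*np.cos(t),.0574+.0615*np.sin(t))
T=d["cam_to_world"];print(T[:3,3])
# fingertip position under nominal heights
s=np.load("pics/s2.png.npz")
for L in (.073,.086): print(L,[proj(d,[.5695,.0929,.2022-L])[i]*.8 for i in (0,1)], proj(s,[.5695,.0929,.2022-L]))
img=d["frame"][200:340,180:400,::-1]; cv2.imwrite("pics/c3.png",cv2.resize(np.clip(img*2.5,0,255).astype(np.uint8),None,fx=3.5,fy=3.5))
E
```

```text
hub [0.5933 0.0594]
btn [ 0.6276 -0.0559]
long [0.5635 0.1134]
m7 [ 0.5983 -0.0008]
m6 [0.6271 0.0087]
m1 [0.5946 0.1177]
corner [0.509  0.1073]
0 0.5620791672554696 0.11008812741020055
1 0.5926730167191396 0.1188896731873301
6 0.6255208327445304 0.004711872589799451
7 0.5949269832808604 -0.004089673187330091
[0.49473117 0.09382703 0.2727913 ]
0.073 [np.float64(220.86897563925433), np.float64(214.82927440626264)] (np.float64(314.35571070466847), np.float64(177.5354878010529))
0.086 [np.float64(220.95231660330967), np.float64(205.9453121918408)] (np.float64(314.1539457562491), np.float64(180.62468753924858))
```

View pics/c3.png

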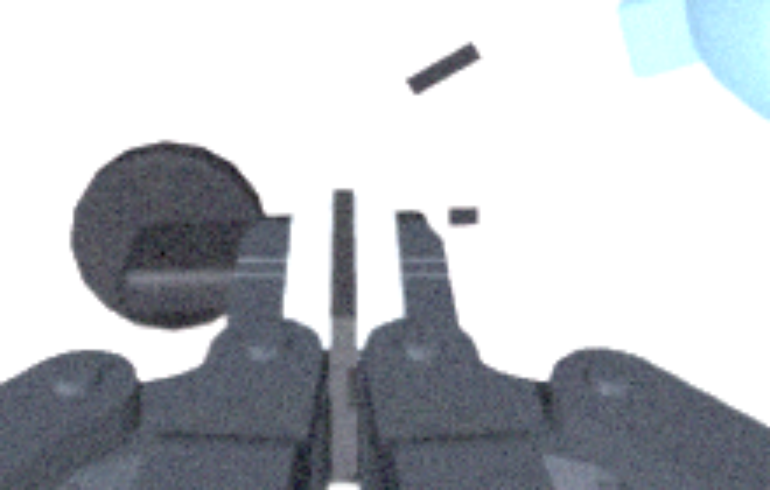

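Emit:
jog_arm(
  motion=[
    [0, 4, 0, 0, 0, 0, 1],
    [0, 0, 8, 0, 0, 0, 1],
    [0, 0, 8, 0, 0, 0, 1],
    [0, 0, 8, 0, 0, 0, 1],
    [0, 0, 6, 0, 0, 0, 1],
    [0, 0, 6, 0, 0, 0, 1],
    [0, 0, 5, 0, 0, 0, 1],
    [0, 0, 0, 0, 0, 0, 1],
    [0, 0, 0, 0, 0, 0, 1],
  ],
)

```text
clock: 5.82
position: [0.5707, 0.0968, 0.1631]
tool_rot: [[-1.0, 0.002, 0.0], [0.002, 1.0, -0.0], [-0.0, -0.0, -1.0]]
contact_force: [0.4, -0.1, -0.2]
width: 0.0001
```

Emit:
jog_arm(
  motion=[
    [0, 0, 2, 0, 0, 0, 1],
    [-2, 0, 0, 0, 0, 0, 1],
    [-2, 0, 0, 0, 0, 0, 1],
    [-1.5, 0, 0, 0, 0, 0, 1],
    [-1, 0, 0, 0, 0, 0, 1],
    [0, 0, 0, 0, 0, 0, 1],
  ],
)

```text
clock: 6.58
position: [0.5771, 0.0967, 0.1609]
tool_rot: [[-1.0, 0.002, 0.0], [0.002, 1.0, -0.0], [-0.0, -0.0, -1.0]]
contact_force: [-0.5, -0.3, -0.3]
width: -0.0
```

Emit:
jog_arm(
  motion=[
    [-2.3, 0.9, 0, 0, 0, 0.06, 1],
    [-2.3, 0.9, 0, 0, 0, 0.06, 1],
    [-2.3, 0.9, 0, 0, 0, 0.06, 1],
    [-2.3, 0.9, 0, 0, 0, 0.06, 1],
    [-2.3, 0.9, 0, 0, 0, 0.06, 1],
    [-2.3, 0.9, 0, 0, 0, 0.06, 1],
  ],
)

```text
clock: 7.32
position: [0.5914, 0.1, 0.1608]
tool_rot: [[-0.935, 0.356, -0.0], [0.356, 0.935, -0.0], [0.0, -0.0, -1.0]]
contact_force: [1.1, 0.2, -0.4]
width: -0.0001
```

Emit:
jog_arm(
  motion=[
    [-2.3, 0.9, 0, 0, 0, 0.06, 1],
    [-2.3, 0.9, 0, 0, 0, 0.06, 1],
    [-2.3, 0.9, 0, 0, 0, 0.06, 1],
    [-2.3, 0.9, 0, 0, 0, 0.06, 1],
    [-2.3, 0.9, 0, 0, 0, 0.06, 1],
    [-2.3, 0.9, 0, 0, 0, 0.06, 1],
    [-2.3, 0.9, 0, 0, 0, 0.06, 1],
    [-2.3, 0.9, 0, 0, 0, 0.06, 1],
  ],
)

```text
clock: 8.32
position: [0.6106, 0.0962, 0.1608]
tool_rot: [[-0.665, 0.747, -0.0], [0.747, 0.665, 0.0], [0.0, -0.0, -1.0]]
contact_force: [0.1, -1.0, -0.5]
width: 0.0001
```

```bash
python3 - <<'E'
from h import *
d=grab("wrist","pics/w2.png"); s=grab("scene","pics/s3.png")
a=d["frame"][:,:,::-1]; b=cv2.resize(s["frame"][120:300,230:400,::-1],None,fx=2.333,fy=2.333,interpolation=cv2.INTER_CUBIC)
cv2.imwrite("pics/c4.png",np.clip(1.7*cv2.resize(np.hstack([a,b[:420]]),None,fx=.8,fy=.8).astype(float),0,255))
E
```

```text
[ WARN:0@3.614] global loadsave.cpp:1063 imwrite_ Unsupported depth image for selected encoder is fallbacked to CV_8U.
```

View pics/c4.png

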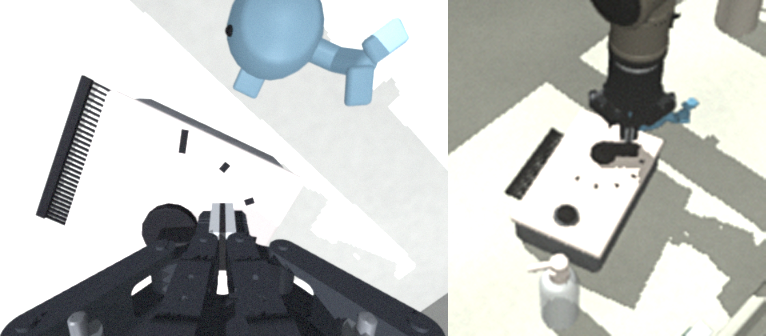

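In the left view the finger is at the hub's side and the marks seen are off, 1 and 2. The right view shows the pointer turned ahead of the finger and the machine still in place. I'll continue.

Emit:
jog_arm(
  motion=[
    [-2.3, 0.9, 0, 0, 0, 0.06, 1],
    [-2.3, 0.9, 0, 0, 0, 0.06, 1],
    [-2.3, 0.9, 0, 0, 0, 0.06, 1],
    [-2.3, 0.9, 0, 0, 0, 0.06, 1],
    [-2.3, 0.9, 0, 0, 0, 0.06, 1],
    [-2.3, 0.9, 0, 0, 0, 0.06, 1],
    [-2.3, 0.9, 0, 0, 0, 0.06, 1],
    [-2.3, 0.9, 0, 0, 0, 0.06, 1],
    [-2.3, 0.9, 0, 0, 0, 0.06, 1],
    [-2.3, 0.9, 0, 0, 0, 0.06, 1],
    [0, 0, 0, 0, 0, 0, 1],
  ],
)

```text
clock: 9.8
position: [0.6286, 0.0796, 0.1608]
tool_rot: [[-0.13, 0.992, -0.0], [0.992, 0.13, -0.0], [-0.0, -0.0, -1.0]]
contact_force: [0.6, 0.0, -0.4]
width: -0.0004
```

Emit:
jog_arm(
  motion=[
    [-2.3, 0.9, 0, 0, 0, 0.06, 1],
    [-2.3, 0.9, 0, 0, 0, 0.06, 1],
    [-2.3, 0.9, 0, 0, 0, 0.06, 1],
    [-2.3, 0.9, 0, 0, 0, 0.06, 1],
    [-2.3, 0.9, 0, 0, 0, 0.06, 1],
    [-2.3, 0.9, 0, 0, 0, 0.06, 1],
    [-2.3, 0.9, 0, 0, 0, 0.06, 1],
    [-2.3, 0.9, 0, 0, 0, 0.06, 1],
    [0, 0, 0, 0, 0, 0, 1],
  ],
)

```text
clock: 10.92
position: [0.6342, 0.061, 0.1609]
tool_rot: [[0.342, 0.94, -0.0], [0.94, -0.342, -0.0], [-0.0, -0.0, -1.0]]
contact_force: [-0.5, -0.1, -0.2]
width: -0.0002
```

```bash
python3 - <<'E'
from h import *
d=grab("top","pics/t4.png"); s=grab("scene","pics/s4.png")
a=cv2.resize(d["frame"][150:250,230:330,::-1],None,fx=4,fy=4,interpolation=cv2.INTER_CUBIC); b=cv2.resize(s["frame"][170:270,260:360,::-1],None,fx=4,fy=4,interpolation=cv2.INTER_CUBIC)
cv2.imwrite("pics/c5.png",np.clip(1.5*np.hstack([a,b]).astype(float),0,255).astype(np.uint8))
E
```

```text
(no output)
```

View pics/c5.png

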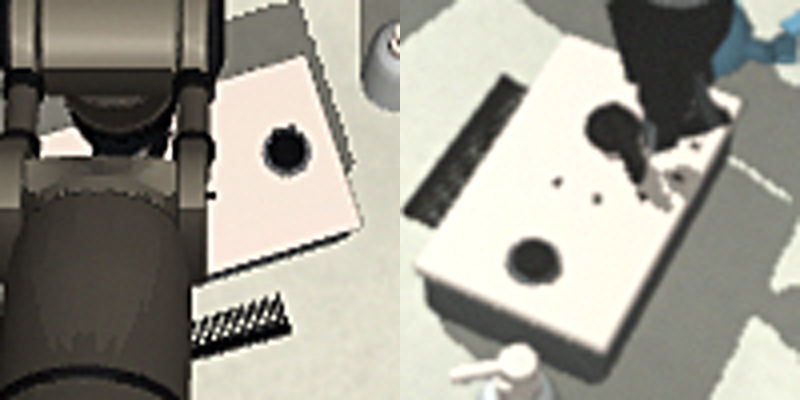

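In the right view the pointer runs from the hub (612,130) towards (645,185), beside the fifth mark at about (642,196); marks 6 and 7 are at (597,198) and (558,182). Next: back off, rise, and check with a clear view.

Emit:
jog_arm(
  motion=[
    [5, 0, 0, 0, 0, 0, 1],
    [5, 0, 0, 0, 0, 0, 1],
    [0, 0, -20, 0, 0, 0, 1],
    [0, 0, -25, 0, 0, 0, 1],
    [0, 0, -25, 0, 0, 0, 1],
    [-20, 6, 0, 0, 0, 0, 1],
    [-26, 7, 0, 0, 0, 0, 1],
    [-26, 7, 0, 0, 0, 0, 1],
    [-26, 7, 0, 0, 0, 0, 1],
    [-26, 7, 0, 0, 0, 0, 1],
    [0, 0, 0, 0, 0, 0, 1],
    [0, 0, 0, 0, 0, 0, 1],
  ],
)

```text
clock: 12.52
position: [0.6267, -0.0578, 0.23]
tool_rot: [[0.344, 0.939, -0.001], [0.939, -0.344, 0.0], [0.0, -0.001, -1.0]]
contact_force: [-0.2, -0.2, 0.9]
width: 0.0002
```

```bash
python3 - <<'E'
from h import *
w=grab("wrist","pics/w5.png"); s=grab("scene","pics/s5.png")
a=w["frame"][:,:,::-1]; s5=cv2.resize(s["frame"][170:270,260:360,::-1],(420,420),interpolation=cv2.INTER_CUBIC)
cv2.imwrite("pics/c6.png",cv2.resize(np.clip(1.4*np.hstack([a,s5]).astype(float),0,255).astype(np.uint8),None,fx=.8,fy=.8))
A=np.array([.5938,.0585])
for k in (4,5,6):
  t=np.radians(121-30*k); print(k,[ (round((u-260)*4.2*.8+448),round((v-170)*4.2*.8)) for u,v in [proj(s,[*(A+r*np.array([np.cos(t),np.sin(t)])),z]) for r,z in ((0,.1),(.052,.1),(.063,.07))]],
   [(round(u*.8),round(v*.8)) for u,v in [proj(w,[*(A+r*np.array([np.cos(t),np.sin(t)])),z]) for r,z in ((0,.1),(.052,.1),(.063,.07))]])
print([x*.8 for x in proj(w,[.628,-.0605,.08])])
E
```

```text
4 [(623, 87), (672, 121), (680, 150)] [(127, 61), (191, 33), (208, 35)]
5 [(623, 87), (645, 135), (647, 167)] [(127, 61), (196, 72), (212, 77)]
6 [(623, 87), (611, 136), (607, 169)] [(127, 61), (183, 106), (198, 112)]
[np.float64(224.54315328762343), np.float64(178.83361361153047)]
```

View pics/c6.png

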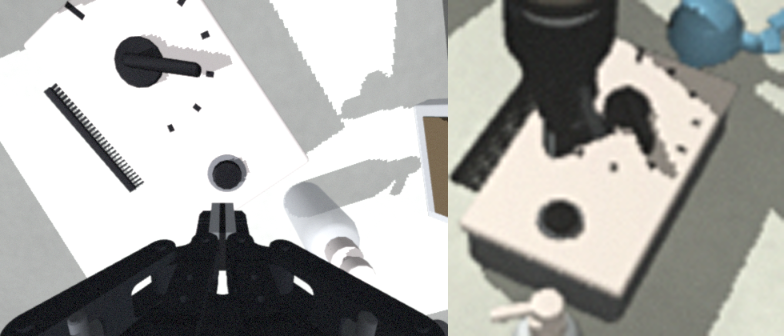

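The left view shows the pointer from hub (130,58) to (198,69), on mark 5 at (210,73), with exactly two marks left after it, at (197,107) and (171,128): the fifth click. The button is at (228,174), and the bottle is well clear of the fingers.

```bash
python3 - <<'E'
from h import *
w=np.load("pics/w5.png.npz"); b=ray(w,228/.8,174/.8,.08); s=bot.state(); print(b, s["position"], s["tool_rot"].T@(b-s["position"])*1e3)
E
```

```text
[ 0.63265021 -0.05712263  0.08      ] [ 0.62690059 -0.05710598  0.23043359] [  1.95421168   5.50771146 150.42995033]
```

Emit:
jog_arm(
  motion=[
    [0, 3, 10, 0, 0, 0, 1],
    [0, 0, 15, 0, 0, 0, 1],
    [0, 0, 12, 0, 0, 0, 1],
    [0, 0, 10, 0, 0, 0, 1],
    [0, 0, 8, 0, 0, 0, 1],
    [0, 0, 5, 0, 0, 0, 1],
    [0, 0, 3, 0, 0, 0, 1],
    [0, 0, 2, 0, 0, 0, 1],
    [0, 0, 0, 0, 0, 0, 1],
    [0, 0, 0, 0, 0, 0, 1],
  ],
)

```text
clock: 13.88
position: [0.6299, -0.0588, 0.1662]
tool_rot: [[0.344, 0.939, 0.001], [0.939, -0.344, -0.0], [-0.0, 0.001, -1.0]]
contact_force: [0.8, -0.5, 0.5]
width: 0.0001
```

Emit:
jog_arm(
  motion=[
    [0, 0, 2, 0, 0, 0, 1],
    [0, 0, 2, 0, 0, 0, 1],
    [0, 0, 2, 0, 0, 0, 1],
    [0, 0, 1, 0, 0, 0, 1],
    [0, 0, 0, 0, 0, 0, 1],
  ],
)

```text
clock: 14.5
position: [0.6298, -0.0588, 0.1588]
tool_rot: [[0.344, 0.939, -0.0], [0.939, -0.344, -0.0], [-0.0, -0.0, -1.0]]
contact_force: [0.2, -0.3, 0.3]
width: 0.0003
```

No contact yet (tip nominally at 0.086). I'll continue slowly.

Emit:
jog_arm(
  motion=[
    [0, 0, 1.5, 0, 0, 0, 1],
    [0, 0, 1.5, 0, 0, 0, 1],
    [0, 0, 1, 0, 0, 0, 1],
    [0, 0, 1, 0, 0, 0, 1],
    [0, 0, 0, 0, 0, 0, 1],
  ],
)

```text
clock: 15.12
position: [0.6298, -0.0588, 0.1538]
tool_rot: [[0.344, 0.939, -0.0], [0.939, -0.344, -0.0], [-0.0, -0.0, -1.0]]
contact_force: [0.2, -0.3, -0.6]
width: 0.0001
```

Emit:
jog_arm(
  motion=[
    [0, 0, 1, 0, 0, 0, 1],
    [0, 0, 1, 0, 0, 0, 1],
    [0, 0, 0, 0, 0, 0, 1],
  ],
)

```text
clock: 15.5
position: [0.6299, -0.0588, 0.1521]
tool_rot: [[0.344, 0.939, 0.0], [0.939, -0.344, -0.0], [-0.0, 0.0, -1.0]]
contact_force: [0.3, 0.2, 2.2]
width: -0.0002
```

Emit:
jog_arm(
  motion=[
    [0, 0, 1, 0, 0, 0, 1],
    [0, 0, 1, 0, 0, 0, 1],
    [0, 0, 0, 0, 0, 0, 1],
  ],
)

```text
clock: 15.88
position: [0.6299, -0.0588, 0.15]
tool_rot: [[0.344, 0.939, 0.0], [0.939, -0.344, -0.0], [-0.0, 0.0, -1.0]]
contact_force: [-0.5, -0.3, 3.5]
width: -0.0001
```

Emit:
jog_arm(
  motion=[
    [0, 0, 1, 0, 0, 0, 1],
    [0, 0, 1, 0, 0, 0, 1],
    [0, 0, 0, 0, 0, 0, 1],
  ],
)

```text
clock: 16.25
position: [0.6299, -0.0588, 0.148]
tool_rot: [[0.344, 0.939, 0.0], [0.939, -0.344, -0.0], [-0.0, 0.0, -1.0]]
contact_force: [-1.0, 0.3, 4.1]
width: 0.0001
```

Emit:
jog_arm(
  motion=[
    [0, 0, 0.5, 0, 0, 0, 1],
    [0, 0, 0, 0, 0, 0, 1],
    [0, 0, 0, 0, 0, 0, 1],
  ],
)

```text
clock: 16.62
position: [0.6299, -0.0588, 0.1476]
tool_rot: [[0.344, 0.939, 0.0], [0.939, -0.344, -0.0], [-0.0, 0.0, -1.0]]
contact_force: [-1.5, 0.5, 5.7]
width: 0.0003
```

Emit:
jog_arm(
  motion=[
    [0, 0, 0.5, 0, 0, 0, 1],
    [0, 0, 0, 0, 0, 0, 1],
    [0, 0, 0, 0, 0, 0, 1],
  ],
)

```text
clock: 17.0
position: [0.6299, -0.0588, 0.1476]
tool_rot: [[0.344, 0.939, 0.001], [0.939, -0.344, -0.0], [-0.0, 0.001, -1.0]]
contact_force: [-2.4, 0.3, 7.6]
width: -0.0002
```

The height has stopped changing while the force rises to 7.6 N, so the button is bottomed. Lifting straight up and checking.

Emit:
jog_arm(
  motion=[
    [0, 0, -1.5, 0, 0, 0, 1],
    [0, 0, -3, 0, 0, 0, 1],
    [0, 0, -6, 0, 0, 0, 1],
    [0, 0, -15, 0, 0, 0, 1],
    [0, 0, -25, 0, 0, 0, 1],
    [0, 0, -30, 0, 0, 0, 1],
    [0, 0, -30, 0, 0, 0, 1],
    [-20, -30, -10, 0, 0, 0, 1],
    [-20, -40, 0, 0, 0, 0, 1],
    [-20, -40, 0, 0, 0, 0, 1],
    [0, 0, 0, 0, 0, 0, 1],
    [0, 0, 0, 0, 0, 0, 1],
  ],
)

```text
clock: 18.5
position: [0.5067, -0.0775, 0.2684]
tool_rot: [[0.344, 0.939, 0.002], [0.939, -0.344, -0.001], [0.0, 0.002, -1.0]]
contact_force: [0.1, 0.1, -0.2]
width: -0.0002
```

```bash
python3 - <<'E'
from h import *
s=grab("scene","pics/s7.png");w=grab("wrist","pics/w7.png")
a=w["frame"][:,:,::-1]; s5=cv2.resize(s["frame"][160:280,250:370,::-1],(420,420),interpolation=cv2.INTER_CUBIC)
cv2.imwrite("pics/c7.png",cv2.resize(np.clip(1.4*np.hstack([a,s5]).astype(float),0,255).astype(np.uint8),None,fx=.8,fy=.8))
E
```

```text
(no output)
```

View pics/c7.png

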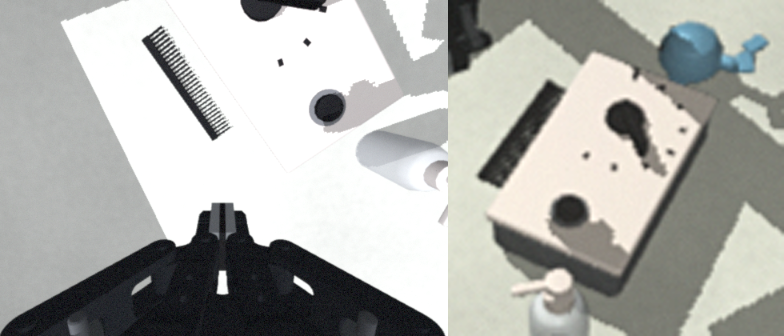

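The right view shows the pointer from hub (626,118) to (645,152) on the fifth mark at (646,165), with marks 6 and 7 at (613,167) and (586,155) still beyond it. In both views the button is up and the comb, whale and bottle have not moved. The arm is clear, so I'm handing in.

```bash
python3 -c "
from cell import bot
print(bot.sign_off())"
```

```text
the job is handed in; nothing more can be done
None
```

I set the selector to the fifth click, then pressed the start button once and let it spring back. I handed the job in at about 18.6 s on the clock, and the sign-off gave no verdict.

- **Selector:** With the fingers shut, I pushed the pointer clockwise on one side only, from the first click to the fifth. Force readings stayed within about 1 N. Wrist and scene views after the push, and the scene view after the press, show it on the fifth short mark with exactly two marks left beyond it.
- **Button:** I pressed it until the height stopped changing at 0.1476 m while the force rose to 7.6 N, so it was fully down. During the press there was up to 2.4 N sideways, below the 5 N that would slide the machine. After lifting off, the button looks fully up.
- **Surroundings:** The machine, comb, whale and bottle look unmoved in the last picture, and the arm was touching nothing at hand-in. I did not look at the mug and spoon again, but the arm never went near them at low height.
- **Disagreement:** My two estimates of the button's position differed by about 6 mm, so I used a point between them, and the press worked.

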